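# Fetch the cast from behind the bottles

### The job

The lower cast in the supply tray is needed on the survey table. Set the bottle, the jar and the can that hem it in aside, upright in the steel tray; only when all three are out of the way, take the cast out and seat it flat and square between the survey table's jaws, and then put the three containers back upright in the supply tray, each exactly where it stood. Do not knock any of them over, and leave the upper cast and the glass dish where they are.

Things in the scene. Friction and masses are not known exactly. Their poses are not given: they have to be found in the camera images.
- bottle: round amber glass bottle, closed with a black cap, stands in the supply tray: body diameter 52 mm with straight sides up to 76 mm height, rounded shoulder, cap diameter 29 mm, overall height 105 mm, about 0.2 kg. Origin: centre of the underside; z up along its axis.
- jar: squat round white plastic jar with a screw lid, stands in the supply tray: diameter 58 mm (lid 59 mm, from 67 mm height to the top), overall height 84 mm, about 0.22 kg. Origin: centre of the underside; z up along its axis.
- can: rectangular bare metal can with paper label and a small black cap, stands in the supply tray: 36 mm along its own x, 56 mm along its own y, sides straight up to 86 mm height, the cap (23 mm diameter, 12 mm off centre towards +y) reaches 102 mm; about 0.24 kg. Origin: centre of the underside; z up.
- lower_cast: lower dental cast of pale plaster, a horseshoe of teeth open in the middle, near the back of the supply tray with a container in front and at each side. Base 57 mm (own x) x 62 mm (own y) x 14 mm; its 62 mm wide parallel sides run from x = -6 to the flat heel at +28.5; the front is bevelled to 34 mm width. Teeth top at 29 mm. 0.09 kg. Origin: centre of underside; front teeth to -x.
- supply_tray: grey plastic tray fixed to the bench, 220 mm (own x) x 250 mm (own y), walls 4 mm thick and 22 mm high, inner floor 4 mm above the bench. Origin: centre of underside; -x is the side nearest the robot. On its floor stand the lower cast and the three containers, one in front of the cast and one at each side, 5 to 30 mm from it; which stands where changes.
- steel_tray: shallow empty stainless instrument tray fixed to the bench, left or right of the supply tray: 280 mm (own x) x 140 mm (own y), walls 3 mm thick and 16 mm high, inner floor 3 mm above the bench. Origin: centre of underside. The three containers are set aside in it; 90 mm from centre to centre along its x leaves room for the fingers.
- survey_table: cast holder fixed to the bench, on the other side of the supply tray: round foot, ball joint, level plate 92 mm across, its top 55 mm above the bench. Jaws rise 11 mm above it at the +x edge (two) and -x edge (one; its screw ends 72 mm out, 12 mm above the plate), 72 mm apart; y sides open. Origin: on the centre line at bench level. The cast goes centred on the plate, its x along the table's x.
- upper_cast: upper dental cast of pale plaster, like the lower one but with the palate filled, 57 x 62 x 29 mm; stands on the bench beyond the survey table (about 130 mm from it). Origin: centre of the underside. Stays where it is.
- glass_dish: small glass mixing dish, 38 mm in diameter, 22 mm high, in a front corner of the supply tray (the side nearest the robot). Origin: centre of the underside. Stays where it is.
Things that resemble listed ones, but are neither listed nor needed, are in the scene too. Leave any pink look-alike of the survey_table alone. Leave any green look-alike of the bottle alone.

How it is judged:
On the way, in this order (a step that is already met when the one before it is completed fails the run):
1. bottle, jar and can all stand upright in the steel tray, the lower cast not yet taken (x of bottle in the frame of steel_tray between -0.13 and 0.13 m and y of bottle in the frame of steel_tray between -0.062 and 0.062 m and height (world z) of each of bottle, jar, can below 0.01 m and angle between each of bottle, jar, can's own z axis and vertical below 0.1 rad and x of jar in the frame of steel_tray between -0.13 and 0.13 m and y of jar in the frame of steel_tray between -0.062 and 0.062 m and x of can in the frame of steel_tray between -0.13 and 0.13 m and y of can in the frame of steel_tray between -0.062 and 0.062 m and distance of lower_cast from where it was at the start of the episode below 0.02 m), for 0.2 s.
2. the lower cast sits flat and square between the survey table's jaws while the three containers still stand in the steel tray (horizontal distance between lower_cast and survey_table below 0.01 m and z of lower_cast in the frame of survey_table between 0.051 and 0.059 m and angle between the x axis of lower_cast and the x axis of survey_table, either way round below 0.2 rad and angle between lower_cast's own z axis and vertical below 0.08 rad and contact force between the fingers and lower_cast below 0.2 N and x of bottle in the frame of steel_tray between -0.13 and 0.13 m and y of bottle in the frame of steel_tray between -0.062 and 0.062 m and height (world z) of each of bottle, jar, can below 0.01 m and angle between each of bottle, jar, can's own z axis and vertical below 0.1 rad and x of jar in the frame of steel_tray between -0.13 and 0.13 m and y of jar in the frame of steel_tray between -0.062 and 0.062 m and x of can in the frame of steel_tray between -0.13 and 0.13 m and y of can in the frame of steel_tray between -0.062 and 0.062 m), for 0.2 s.
At the end, for the whole second after the job is handed in: bottle, jar and can each stand upright in the supply tray within 15 mm of where they stood at the start; the lower cast sits flat on the survey table's plate, within 10 mm of its centre and 0.2 rad of square to the jaws; everything released and at rest (distance of each of bottle, jar, can from where it was at the start of the episode below 0.015 m and angle between each of bottle, jar, can, lower_cast's own z axis and vertical below 0.08 rad and horizontal distance between lower_cast and survey_table below 0.01 m and z of lower_cast in the frame of survey_table between 0.051 and 0.059 m and angle between the x axis of lower_cast and the x axis of survey_table, either way round below 0.2 rad and linear speed of each of bottle, jar, can, lower_cast below 0.02 m/s and angular speed of each of bottle, jar, can, lower_cast below 0.2 rad/s); the robot touches nothing.
It fails at once if a container or the lower cast is tipped over (more than about 35 degrees) (angle between any of bottle, jar, can, lower_cast's own z axis and vertical above 0.6 rad).
It fails at once if the upper cast or the glass dish is shifted by more than 20 mm (distance of any of upper_cast, glass_dish from where it was at the start of the episode above 0.02 m).
It also fails if it takes over 138 s, if anything falls off the work surface, if the arm or the gripper's body presses on something with over 40 N, if the wrist force passes 120 N, or if a joint passes its speed limit or range.

### The arm

A 6-joint arm with a two-finger parallel gripper is mounted at the origin on the work surface. World frame = base frame: x ahead of the robot, y to its left, z up, the work surface at z = 0. Lengths are in m, angles in rad, forces in N, time in s.
With the tool pointing down it reaches from about 0.375 to 0.925 m from the base axis. Payload 5.7 kg.
Tool frame: the origin (TCP) lies midway between the tips of the shut fingers; the grasp point (between the pads) lies 19 mm behind it; z points along the fingers, y is the line along which they close (so a half turn about z gives the same grasp; the last joint's range is limited). The gripper opens to 88 mm and grips with 3 to 60 N. Pads are 20 mm wide; open, the fingers measure 115 mm over their backs; the gripper's body (75 mm by 178 mm) begins 61 mm behind the grasp point.
Start: joints at [-1.262, 0.359, 1.51, -0, 1.272, -0.115], TCP at [0.247, -0.547, 0.186] pointing down, gripper open.
Joint ranges: [-2.97, 2.97], [-1.01, 2.36], [0.21, 2.38], [-0.96, 4.11], [0.2, 2.71], [-2.98, 2.98]. Speed limits (rad/s): [2.39, 2.39, 3.14, 3.14, 3.14, 3.14].

### API

Orientations are given as a unit quaternion [x, y, z, w].
In Python, from bench import move_ptp, servo_line, goto_joints, move_gripper, sleep, inverse_kinematics, capture, PlanningError, close_job, spot_in, silhouettes, current_clock, current_joint_pos, current_qvel, current_joint_torque, current_position, current_orientation, current_force, current_torque, current_finger_gap, current_grip_force gives the robot as it stands. Calls block until the motion is done:
- move_ptp(position, orientation): joint-space move of the TCP to a pose.
- servo_line(position, orientation=None, rate=0.15, contact_N=None): straight line of the TCP; orientation=None keeps the orientation; rate is the mean speed in m/s. With contact_N (N) it stops when the force on the tool has changed by that much, and returns True; else False.
- goto_joints(angles): joint-space move.
- move_gripper(opening): finger opening in m; the grip force is fixed at half the most; returns when the fingers have stopped.
- sleep(seconds).
- inverse_kinematics(position, orientation): joint angles nearest the present ones, or None.
- capture(name): name is "side" or "top" or "wrist"; returns a dict with "image" (384x512x3 uint8, blue, green, red), "range_z" (384x512 float32, m along the optical axis (not along the pixel's ray), 0 where there is no reading), "intrinsics" (3x3 intrinsics, pixels), "k1" (the pictures are not rectified: a ray, as slopes to the right and down, at radius r is drawn at 1 + k1 r^2 times it, then the intrinsics apply), "R" (3x3) and "t" (3): a world point X has camera coordinates R X + t. Camera axes: x right, y down, z forward; pixel columns grow to the right and rows downward; lengths in m; the calibration is good to about 2 mm. A picture is of the moment at which its call begins.
A pose or a line that the arm cannot do raises PlanningError and nothing moves.
- close_job(): hands the job in; it is judged then, once.
Trained networks look in the newest picture that a camera, given by its name, has taken for a name from the list of things; names that differ only in an ending like _2 or _b are one class to them, and where a whole thing is asked for, a point or a joint stands for the part that bears it (a point fixed in the world has none). Each returns a list of dicts, best first, with "conf" (0 to 1); they miss things now and then, are a little off and sometimes report something else, mostly with a low value. They report only what shows in the picture. A call takes as long as a camera call. They do not tell look-alikes from the thing itself.
- spot_in(camera, query): "xy" ([column, row] in pixels, amid what is visible of it).
- silhouettes(camera, query): "region" (384x512 bool, what is visible of it) and "xy" ([column, row] in pixels, amid what is visible of it).
Readings, each from a call of its own:
- current_clock(): time.
- current_joint_pos(): joint angles.
- current_qvel(): joint speeds.
- current_joint_torque(): joint torques, N m.
- current_position(): TCP position.
- current_orientation(): TCP orientation.
- current_force(): force on the tool from outside, world axes, zero at the start.
- current_torque(): the same for the moment, N m.
- current_finger_gap(): finger opening in m.
- current_grip_force(): force on a finger pad.
Only numpy, scipy, OpenCV 4.12 (cv2) and the standard library are available. Lean on these libraries where they do the work, as an engineer would, in place of code of your own. Each camera call takes 0.05 s, during which the arm holds its last target. There are 200 camera calls.

## Working session

There is one attempt and no reset: what is moved stays moved. The work goes in short steps, each a Python script; the robot and the scene stay as the last script left them, time stands still between calls to the robot, and variables do not carry over. Pictures are saved under pics/ and viewed, at most 14 in all, crops included, and the job is handed in when it is done.

```bash
mkdir -p pics; ls
cat > h.py <<'E'
import numpy as np, cv2
from bench import *
def cloud(c):
    z=c["range_z"]; K=c["intrinsics"]; h,w=z.shape
    u,v=np.meshgrid(np.arange(w),np.arange(h))
    D=np.array([c["k1"],0,0,0],float)
    p=cv2.undistortPoints(np.stack([u,v],-1).reshape(-1,1,2).astype(float),np.array(K,float),D).reshape(h,w,2)
    P=np.dstack([p*z[...,None],z])
    W=(P-np.array(c["t"]))@np.array(c["R"])
    W[z==0]=np.nan
    return W
E
cat > a.py <<'E'
from h import *
for n in ["top","side"]:
    c=capture(n); cv2.imwrite(f"pics/{n}0.png",c["image"]); W=cloud(c)
    np.save(n+"0.npy",W)
    print(n, "campos",np.round(-np.array(c["R"]).T@c["t"],3))
    for q in ["bottle","jar","can","lower_cast","supply_tray","steel_tray","survey_table","upper_cast","glass_dish"]:
        for d in silhouettes(n,q):
            P=W[d["region"]]; P=P[~np.isnan(P[:,0])]
            if len(P)<5: print(q,d["conf"],d["xy"],len(P));continue
            top=np.percentile(P[:,2],97); T=P[P[:,2]>top-.006]
            print(q,round(d["conf"],2),np.round(d["xy"]),len(P),"med",np.round(np.median(P,0),3),"ztop",round(top,3),"topc",np.round((T.min(0)+T.max(0))/2,3)[:2],"ext",np.round(np.ptp(T,0),3)[:2],"rng",np.round(np.percentile(P,[2,98],axis=0).ravel(),3))
print(current_clock(),current_orientation())
E
python3 a.py
```

```text
pics
top campos [0.489 0.047 1.012]
bottle 0.72 [363. 146.] 565 med [ 0.695 -0.191  0.084] ztop 0.107 topc [ 0.703 -0.202] ext [0.027 0.028] rng [ 0.678 -0.221  0.003  0.722 -0.176  0.108]
jar 0.73 [250. 183.] 558 med [0.613 0.067 0.088] ztop 0.091 topc [0.616 0.068] ext [0.055 0.057] rng [0.588 0.042 0.031 0.641 0.094 0.092]
can 0.61 [275. 216.] 442 med [0.54  0.01  0.092] ztop 0.108 topc [0.543 0.022] ext [0.02  0.022] rng [ 0.52  -0.017  0.044  0.56   0.037  0.109]
lower_cast 0.7 [280. 187.] 501 med [ 0.61  -0.001  0.02 ] ztop 0.034 topc [ 0.611 -0.006] ext [0.047 0.053] rng [ 0.583 -0.033  0.008  0.634  0.025  0.034]
steel_tray 0.95 [406. 225.] 6802 med [ 0.505 -0.307  0.004] ztop 0.017 topc [ 0.509 -0.306] ext [0.281 0.148] rng [ 0.374 -0.374  0.     0.644 -0.235  0.017]
steel_tray 0.2 [155. 231.] 1387 med [0.513 0.288 0.056] ztop 0.066 topc [0.5   0.282] ext [0.113 0.063] rng [0.454 0.247 0.008 0.554 0.331 0.066]
survey_table 0.81 [ 99. 238.] 1470 med [0.493 0.424 0.055] ztop 0.066 topc [0.482 0.42 ] ext [0.117 0.055] rng [0.434 0.386 0.004 0.536 0.469 0.067]
survey_table 0.73 
[... 2377 characters left out ...]
.454 0.247 0.003 0.554 0.325 0.065]
survey_table 0.55 [276. 234.] 862 med [ 0.583 -0.093  0.074] ztop 0.11 topc [ 0.589 -0.078] ext [0.027 0.028] rng [ 0.563 -0.104  0.006  0.611 -0.064  0.11 ]
upper_cast 0.75 [255. 141.] 350 med [0.638 0.257 0.018] ztop 0.028 topc [0.639 0.265] ext [0.044 0.054] rng [0.611 0.235 0.001 0.665 0.29  0.029]
glass_dish 0.68 [222. 188.] 208 med [0.51  0.092 0.025] ztop 0.028 topc [0.51  0.097] ext [0.036 0.037] rng [0.494 0.081 0.004 0.528 0.114 0.029]
glass_dish 0.22 [264. 182.] 804 med [0.61  0.051 0.074] ztop 0.09 topc [0.614 0.067] ext [0.055 0.058] rng [0.586 0.039 0.01  0.638 0.091 0.09 ]
1.0 [ 9.77633530e-01  2.10315667e-01  9.36176454e-06 -2.87209788e-05]
```

```bash
cat > b.py <<'E'
from h import *
W=np.load("top0.npy"); S=np.load("side0.npy")
def rect(P,n):
    r=cv2.minAreaRect((P[:,:2]*1000).astype(np.float32)); print(n,len(P),np.round(r[0],1),np.round(r[1],1),round(r[2],1))
def sel(W,x0,x1,y0,y1,z0,z1):
    P=W.reshape(-1,3);P=P[~np.isnan(P[:,0])]
    return P[(P[:,0]>x0)&(P[:,0]<x1)&(P[:,1]>y0)&(P[:,1]<y1)&(P[:,2]>z0)&(P[:,2]<z1)]
for n,w in(("top",W),("side",S)):
    print(n)
    rect(sel(w,.5,.575,-.04,.06,.08,.095),"can body top")
    rect(sel(w,.5,.575,-.04,.06,.10,.115),"can cap")
    rect(sel(w,.54,.65,-.12,-.045,.1,.12),"bottle cap")
    rect(sel(w,.57,.66,.03,.11,.082,.1),"jar lid")
    rect(sel(w,.565,.65,-.045,.035,.012,.025),"cast base")
    rect(sel(w,.565,.65,-.045,.035,.0125,.04),"cast all")
    rect(sel(w,.44,.57,.23,.35,.052,.058),"table plate")
    rect(sel(w,.42,.57,.23,.35,.06,.075),"table jaws")
    rect(sel(w,.34,.67,-.40,-.215,.011,.02),"steel rim")
    rect(sel(w,.34,.67,-.40,-.215,.001,.007),"steel floor")
    rect(sel(w,.43,.70,-.16,.15,.018,.026),"supply rim")
a=cv2.imread("pics/top0.png"); 
cv2.imwrite("pics/v1.png",cv2.resize(a[120:280,60:460],None,fx=2,fy=2,interpolation=3))
# height map of table/cast region
def hm(w,x0,x1,y0,y1):
    P=sel(w,x0,x1,y0,y1,-.01,.2); s=.0025
    H=np.zeros((int((x1-x0)/s)+1,int((y1-y0)/s)+1))
    np.maximum.at(H,(((x1-P[:,0])/s).astype(int),((y1-P[:,1])/s).astype(int)),P[:,2]); return H
H=np.hstack([np.pad(hm(W,.56,.66,-.05,.04),((0,8),(0,4))),hm(W,.44,.56,.23,.35)])
cv2.imwrite("pics/v2.png",cv2.resize(cv2.applyColorMap(np.uint8(np.clip(H/.09*255,0,255)),cv2.COLORMAP_JET),None,fx=8,fy=8,interpolation=0))
E
python3 b.py
```

```text
top
can body top 337 [541.4   9.9] [57.5 37.2] 79.4
can cap 84 [542.8  21.7] [22.  20.1] 89.0
bottle cap 123 [589.1 -77.4] [25.  26.1] 42.9
jar lid 501 [616.3  68.3] [56.7 55.5] 88.8
cast base 385 [609.2  -2.7] [62.3 55.2] 76.5
cast all 521 [609.2  -2.7] [62.3 55.1] 76.5
table plate 1055 [513.9 289.9] [90.2 91.9] 46.2
table jaws 112 [500.1 288.7] [ 39.3 112.7] 88.7
steel rim 618 [ 509.3 -305.9] [142.4 278.9] 88.5
steel floor 6954 [ 505.  -307.4] [184.8 329.8] 90.0
supply rim 1009 [571.   3.] [248.4 218.4] 79.8
side
can body top 287 [539.6  11.2] [58.9 37.4] 79.4
can cap 74 [541.9  23.7] [24.6 21.3] 55.4
bottle cap 139 [588.3 -78.3] [28.7 25.5] 73.5
jar lid 366 [614.9  69.1] [58.6 57.7] 23.1
cast base 170 [609.6   3.7] [42.7 62.9] 85.0
cast all 253 [609.6   3.7] [42.7 62.9] 85.0
table plate 519 [508.9 287.5] [101.   91.7] 41.2
table jaws 57 [499.1 284. ] [114.3  41.4] 5.5
steel rim 730 [ 510.3 -305.5] [140.3 280.7] 88.0
steel floor 9336 [ 505.  -307.5] [329.8 184.9] 0.0
supply rim 942 [570.1   3.6] [252.3 220.8] 80.2Traceback (most recent call last):
  File "b.py", line 28, in <module>
    H=np.hstack([np.pad(hm(W,.56,.66,-.05,.04),((0,8),(0,4))),hm(W,.44,.56,.23,.35)])
    return _nx.concatenate(arrs, 1, dtype=dtype, casting=casting)
           ~~~~~~~~~~~~~~~^^^^^^^^^^^^^^^^^^^^^^^^^^^^^^^^^^^^^^^
ValueError: all the input array dimensions except for the concatenation axis must match exactly, but along dimension 0, the array at index 0 has size 48 and the array at index 1 has size 49
```

View pics/v1.png

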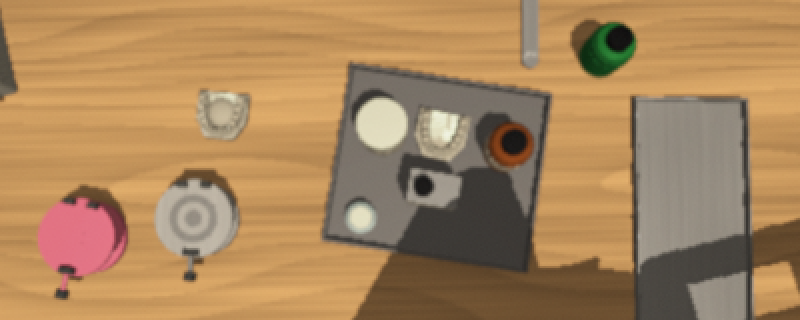

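The top view shows the supply tray turned about -10°. The jar is at px (380,122), the cast at (440,130), the amber bottle at (510,145), the can at (430,188) and the dish at (360,215). The real table is grey at (190,215) and the look-alike is pink at (80,235). The steel tray is at x≈690 on the right and the green bottle at (610,45).

Moving the can first.

```bash
cat >> h.py <<'E'
import json
def quat(th):  # closing direction at angle th (deg), half turn equivalent; tool down
    a=np.radians((th+90)/2); return [float(np.cos(a)),float(np.sin(a)),0.,0.]
Z=0.040; UP=0.175
SRC={"can":(.5405,.0105,-100.5),"bottle":(.5887,-.0779,-100.5),"jar":(.6156,.0686,-100.5)}
a=np.radians(-1.7); 
def slot(s,th): return (.5098+s*np.cos(a),-.3057+s*np.sin(a),th)
DST={"bottle":slot(.09,-95),"can":slot(0,-91.7),"jar":slot(-.09,-95)}
def pick(p,z=Z,wide=.088):
    q=quat(p[2]); move_ptp([p[0],p[1],UP],q); servo_line([p[0],p[1],z],rate=.15)
    move_gripper(0.0); print("gap",round(current_finger_gap(),4),"F",round(current_grip_force(),1))
    servo_line([p[0],p[1],UP],rate=.2)
def place(p,z,open_=.088):
    q=quat(p[2]); move_ptp([p[0],p[1],UP],q)
    servo_line([p[0],p[1],z+.02],rate=.2); c=servo_line([p[0],p[1],z],rate=.05,contact_N=6)
    print("contact",c,np.round(current_position(),4)); move_gripper(open_); servo_line([p[0],p[1],UP],rate=.2)
E
cat > c.py <<'E'
from h import *
from scipy.optimize import least_squares
for n in("top","side"):
    P=np.load(n+"0.npy").reshape(-1,3);P=P[~np.isnan(P[:,0])]
    P=P[(abs(P[:,0]-.5)<.08)&(abs(P[:,1]-.29)<.06)]
    J=P[P[:,2]>.0605]; A=J[J[:,0]>.535]; B=J[J[:,0]<.48]
    ca=(A.min(0)+A.max(0))/2; cb=(B.min(0)+B.max(0))/2
    print(n,"jaw+",np.round([A.min(0),A.max(0)],4)[:,:2].tolist(),"jaw-",np.round([B.min(0),B.max(0)],4)[:,:2].tolist(),"yaw",np.degrees(np.arctan2(ca[1]-cb[1],ca[0]-cb[0])))
    Q=P[(abs(P[:,2]-.055)<.003)]; c,r=cv2.minEnclosingCircle((Q[:,:2]*1000).astype(np.float32)); print("plate",c,r)
for d in list(SRC.values())+list(DST.values()):
    print(d, [None if (q:=inverse_kinematics([d[0],d[1],z],quat(d[2]))) is None else np.round(q,2).tolist() for z in(Z,UP)])
E
python3 c.py
cat > d.py <<'E'
import sys
from h import *
t=current_clock()
k=sys.argv[1]; pick(SRC[k]); place(DST[k],Z-.001); print("t",current_clock(), current_clock()-t)
E
python3 d.py can
```

```text
top jaw+ [[0.5511, 0.2678], [0.5567, 0.3072]] jaw- [[0.4437, 0.2836], [0.4782, 0.3005]] yaw -2.793851263434602
plate (507.3515319824219, 290.3387145996094) 52.46787643432617
side jaw+ [[0.5479, 0.268], [0.5551, 0.3099]] jaw- [[0.4417, 0.2829], [0.4764, 0.3024]] yaw -2.2822485767804115
plate (499.224609375, 292.8551330566406) 58.71433639526367
(0.5405, 0.0105, -100.5) [[-0.11, 0.45, 1.79, -0.0, 0.9, 1.65], [-0.11, 0.28, 1.65, -0.0, 1.2, 1.65]]
(0.5887, -0.0779, -100.5) [[-0.25, 0.51, 1.67, -0.0, 0.96, 1.51], [-0.25, 0.36, 1.54, -0.0, 1.24, 1.51]]
(0.6156, 0.0686, -100.5) [[-0.0, 0.54, 1.61, -0.0, 0.99, 1.75], [-0.0, 0.4, 1.48, -0.0, 1.27, 1.75]]
(np.float64(0.5997603874107446), np.float64(-0.30836996196766), -95) [[-0.58, 0.61, 1.48, -0.0, 1.06, 1.08], [-0.58, 0.47, 1.35, -0.0, 1.32, 1.08]]
(np.float64(0.5098), np.float64(-0.3057), -91.7) [[-0.66, 0.51, 1.67, -0.0, 0.96, 0.94], [-0.66, 0.36, 1.54, -0.0, 1.24, 0.94]]
(np.float64(0.4198396125892555), np.float64(-0.3030300380323401), -95) [[-0.76, 0.43, 1.84, -0.0, 0.87, 0.9], [-0.76, 0.25, 1.7, -0.0, 1.19, 0.9]]
gap 0.0553 F 30.0
contact True [ 0.5098 -0.3053  0.0389]
t 9.625 8.625
```

```bash
python3 d.py bottle && python3 d.py jar
python3 - <<'E'
from h import *
c=capture("top"); W=cloud(c); np.save("top1.npy",W)
P=W.reshape(-1,3);P=P[~np.isnan(P[:,0])]
Q=P[(P[:,0]>.56)&(P[:,0]<.66)&(abs(P[:,1])<.055)&(P[:,2]>.0125)&(P[:,2]<.04)]
print(cv2.minAreaRect((Q[:,:2]*1000).astype(np.float32)))
cv2.imwrite("pics/v3.png",cv2.resize(c["image"][120:310,60:460],None,fx=2,fy=2,interpolation=3))
E
```

```text
gap 0.0502 F 30.0
contact False [ 0.5994 -0.3082  0.0387]
t 16.925 7.300000000000001
gap 0.0583 F 30.0
contact True [ 0.42   -0.3027  0.039 ]
t 24.9917 8.0667
((608.8690185546875, -2.785919189453125), (62.183738708496094, 55.28155517578125), 77.01985168457031)
```

View pics/v3.png

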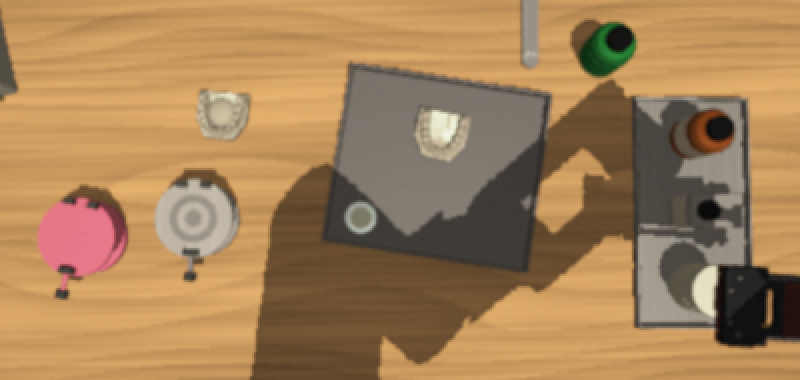

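The three containers stand upright in the steel tray at (705,130), (708,210) and (705,290). The cast is undisturbed at (440,132). Next I take the cast.

Run:
```python
from h import *
def off(x,y,yaw,d): r=np.radians(yaw); return (x+d*np.cos(r),y+d*np.sin(r),yaw-90)
pick(off(.6087,-.0026,-13.2,.011),z=.008)
place(off(.5135,.2898,-2.5,.011),.0595)
print(current_clock())
move_ptp([.45,0,.3],quat(-100))
for n in("top","side"):
    c=capture(n);P=cloud(c).reshape(-1,3);P=P[~np.isnan(P[:,0])]
    Q=P[(abs(P[:,0]-.514)<.034)&(abs(P[:,1]-.29)<.045)&(P[:,2]>.0625)&(P[:,2]<.1)]
    print(n,cv2.minAreaRect((Q[:,:2]*1000).astype(np.float32)),np.percentile(Q[:,2],98))
    if n=="side":cv2.imwrite("pics/v4s.png",cv2.resize(c["image"][80:400,100:400],None,fx=2,fy=1.8))
    else: cv2.imwrite("pics/v4.png",cv2.resize(c["image"][150:310,60:260],None,fx=3.5,fy=3.5,interpolation=3))
```

```text
gap 0.0004 F 0.0
contact False [0.5243 0.2893 0.0593]
34.4333Traceback (most recent call last):
  File "<stdin>", line 10, in <module>
    return _quantile_unchecked(
        a, q, axis, out, overwrite_input, method, keepdims, weights)
    return _ureduce(a,
                    func=_quantile_ureduce_func,
    ...<5 lines>...
                    overwrite_input=overwrite_input,
                    method=method)
    r = func(a, **kwargs)
    result = _quantile(arr,
                       quantiles=q,
    ...<2 lines>...
                       out=out,
                       weights=wgt)
    slices_having_nans = np.isnan(arr[-1, ...])
                                  ~~~^^^^^^^^^
IndexError: index -1 is out of bounds for axis 0 with size 0
```

The fingers closed on nothing and I didn't stop on it. I'll see where the cast is now.

Run:
```python
from h import *
print(current_position())
c=capture("top"); W=cloud(c)
P=W.reshape(-1,3);P=P[~np.isnan(P[:,0])]
Q=P[(P[:,0]>.48)&(P[:,0]<.67)&(P[:,1]>-.1)&(P[:,1]<.07)&(P[:,2]>.0125)&(P[:,2]<.05)]
print(len(Q),cv2.minAreaRect((Q[:,:2]*1000).astype(np.float32)),np.percentile(Q[:,2],[5,50,98]))
cv2.imwrite("pics/v4.png",cv2.resize(c["image"][120:310,60:460],None,fx=2,fy=2,interpolation=3))
```

```text
[0.45012458 0.00080283 0.29923476]
575 ((638.5626220703125, -26.57592010498047), (67.22765350341797, 137.9525604248047), 42.936981201171875) [0.01583633 0.02011754 0.03424662]
```

View pics/v4.png

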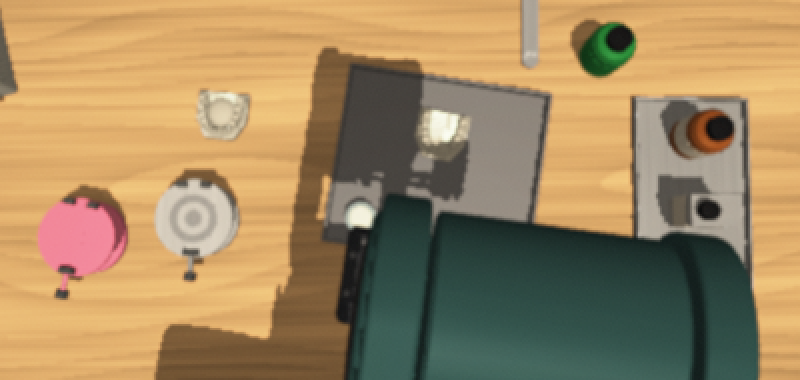

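Run:
```python
from h import *
move_ptp([.40,-.25,.3],quat(-100))
for n in("top","side"):
    c=capture(n); W=cloud(c)
    P=W.reshape(-1,3);P=P[~np.isnan(P[:,0])]
    Q=P[(P[:,0]>.53)&(P[:,0]<.66)&(P[:,1]>-.07)&(P[:,1]<.055)&(P[:,2]>.0125)&(P[:,2]<.05)]
    print(n,len(Q),cv2.minAreaRect((Q[:,:2]*1000).astype(np.float32)),np.percentile(Q[:,2],[5,50,98]))
    for d in silhouettes(n,"lower_cast")[:2]: print(d["conf"],d["xy"])
    x,y=(270,185) if n=="top" else (268,209)
    cv2.imwrite(f"pics/v5{n}.png",cv2.resize(c["image"][y-45:y+45,x-45:x+45],(450,450),interpolation=3))
a=np.hstack([cv2.imread("pics/v5top.png"),cv2.imread("pics/v5side.png")]);cv2.imwrite("pics/v5.png",cv2.resize(a,(800,400)))
```

```text
top 521 ((608.8754272460938, -2.7362442016601562), (61.92045593261719, 55.10565948486328), 77.0963134765625) [0.01604556 0.020323   0.03465133]
0.72 [278.8, 184.4]
side 475 ((608.12744140625, -1.3577117919921875), (63.75559997558594, 56.827171325683594), 76.67240142822266) [0.01564444 0.02056153 0.0335291 ]
0.66 [270.7, 212.8]
```

View pics/v5.png

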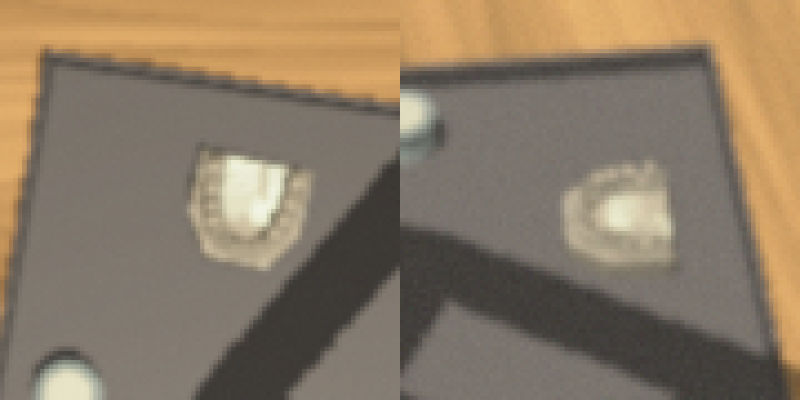

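The cast has not moved at all: it is at top crop (250,205) with the same rect as before. So the fingers never touched it. I'll descend again and print readings at each step.

Run:
```python
from h import *
r=np.radians(-13.2); x,y=.6087+.011*np.cos(r),-.0026+.011*np.sin(r); q=quat(-103.2)
print("gap",current_finger_gap()); move_ptp([x,y,UP],q); print(np.round(current_position(),4))
print(servo_line([x,y,.008],rate=.15)); print(np.round(current_position(),4),np.round(current_force(),1),np.round(current_orientation(),3),"gap",current_finger_gap())
c=capture("side"); cv2.imwrite("pics/v6.png",cv2.resize(c["image"][140:290,180:350],None,fx=3.5,fy=3.5,interpolation=3))
```

```text
gap 0.08806857168729967
[ 0.6194 -0.0061  0.1756]
False
[ 0.6203 -0.0053  0.0089] [ 1.2  0.9 -0. ] [ 0.993 -0.115  0.001  0.   ] gap 0.08786511629138542
```

View pics/v6.png

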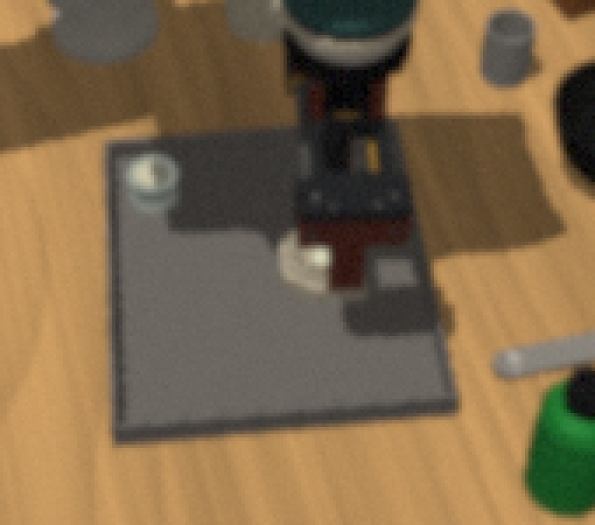

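The near finger at (345,265) stands beside the cast at (305,262), and the pose is right. I'll close and check before lifting.

Run:
```python
from h import *
for g in(.070,.055):
    move_gripper(g); print(g,round(current_finger_gap(),4),round(current_grip_force(),1),np.round(current_position(),4),np.round(current_force(),1))
c=capture("side"); cv2.imwrite("pics/v7.png",cv2.resize(c["image"][140:290,180:350],None,fx=3.5,fy=3.5,interpolation=3))
```

```text
0.07 0.0701 0.0 [ 0.6194 -0.0051  0.0081] [ 0.6 -0.2 -0.5]
0.055 0.0551 0.0 [ 0.6194 -0.0051  0.008 ] [0.  0.1 0.1]
```

View pics/v7.png

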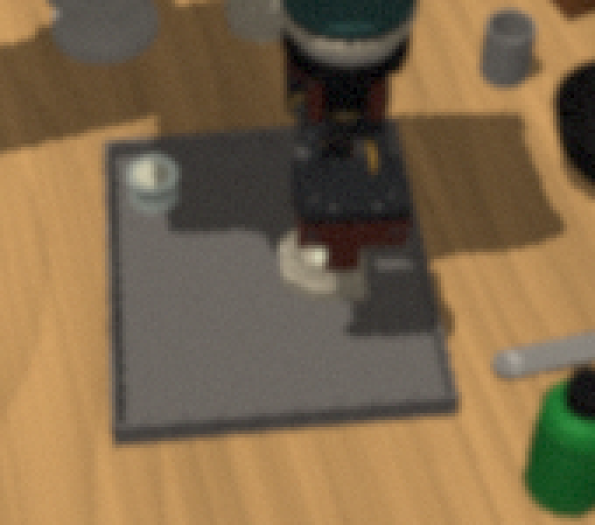

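The finger now shows over the base (base rim visible at (350,288) below it), with no force. The tips must sit higher than I assume, so I'll measure that in the depth image.

Run:
```python
from h import *
def look(s):
    c=capture("side"); W=cloud(c); I=c["image"].astype(int)
    P=W.reshape(-1,3); C=I.reshape(-1,3)
    m=(~np.isnan(P[:,0]))&(C[:,2]>C[:,0]+25)&(C[:,2]<150)&(P[:,0]>.59)&(P[:,0]<.66)&(P[:,1]>-.1)&(P[:,1]<.0)&(P[:,2]<.08)
    Q=P[m]; print(s,len(Q),"z pct",np.round(np.percentile(Q[:,2],[0,2,10,50]),4),"lowest",np.round(Q[np.argsort(Q[:,2])[:6]],3).tolist())
look("55")
move_gripper(.088); look("88")
```

```text
55 92 z pct [0.0136 0.0144 0.0193 0.0515] lowest [[0.596, -0.029, 0.014], [0.605, -0.032, 0.014], [0.601, -0.03, 0.014], [0.592, -0.025, 0.014], [0.603, -0.031, 0.014], [0.59, -0.024, 0.014]]
88 100 z pct [0.0122 0.0153 0.0219 0.0582] lowest [[0.591, -0.023, 0.012], [0.596, -0.028, 0.014], [0.6, -0.031, 0.015], [0.598, -0.031, 0.016], [0.601, -0.029, 0.016], [0.592, -0.027, 0.017]]
```

Run:
```python
from h import *
print("t",current_clock())
p=current_position(); 
c=servo_line([p[0],p[1],-.015],rate=.02,contact_N=4); print(c,np.round(current_position(),4),np.round(current_force(),1),current_finger_gap())
W=cloud(capture("side")).reshape(-1,3); W=W[~np.isnan(W[:,0])]
Q=W[(W[:,0]>.6)&(W[:,0]<.64)&(W[:,1]<-.044)&(W[:,1]>-.08)&(W[:,2]>.007)&(W[:,2]<.06)]
print(len(Q),np.round(Q[np.argsort(Q[:,2])[:12]],3).tolist())
print(current_clock())
```

```text
t 41.4167
False [ 0.6195 -0.0051 -0.0148] [ 0.2 -0.1  0.2] 0.08806208869033175
71 [[0.612, -0.065, 0.007], [0.638, -0.054, 0.007], [0.62, -0.056, 0.008], [0.627, -0.064, 0.009], [0.601, -0.052, 0.023], [0.614, -0.056, 0.023], [0.603, -0.054, 0.024], [0.612, -0.057, 0.025], [0.609, -0.056, 0.025], [0.605, -0.055, 0.025], [0.616, -0.059, 0.026], [0.615, -0.056, 0.026]]
42.7667
```

The tips really sit about 37 mm above the reported TCP. I'll probe down to the floor to get the true offset, then grasp.

Run:
```python
from h import *
p=current_position(); 
c=servo_line([p[0],p[1],-.05],rate=.02,contact_N=4); print(c,np.round(current_position(),4),np.round(current_force(),1))
print(current_joint_pos())
W=cloud(capture("side")).reshape(-1,3); W=W[~np.isnan(W[:,0])]
Q=W[(W[:,0]>.6)&(W[:,0]<.64)&(W[:,1]<-.044)&(W[:,1]>-.08)&(W[:,2]>.007)&(W[:,2]<.06)]
print(len(Q),np.round(Q[np.argsort(Q[:,2])[:12]],3).tolist())
print(current_clock())
```

```text
True [ 0.6194 -0.0051 -0.0323] [-1.7 -0.9  4.9]
[-1.19665791e-01  6.39731422e-01  1.65410119e+00 -3.95663817e-05
  8.47994996e-01  1.68149792e+00]
84 [[0.627, -0.072, 0.007], [0.619, -0.075, 0.007], [0.606, -0.054, 0.007], [0.621, -0.061, 0.007], [0.61, -0.055, 0.007], [0.639, -0.073, 0.007], [0.617, -0.058, 0.008], [0.608, -0.055, 0.008], [0.612, -0.057, 0.009], [0.614, -0.058, 0.009], [0.603, -0.055, 0.01], [0.601, -0.055, 0.011]]
43.7833
```

Run:
```python
from h import *
p=current_position()
servo_line([p[0],p[1],-.029],rate=.05)
move_gripper(0); g=current_finger_gap(); print("gap",round(g,4),round(current_grip_force(),1))
assert .055<g<.066
servo_line([p[0],p[1],.12],rate=.15); print("gap",current_finger_gap(),current_clock())
r=np.radians(-2.5); x,y=.5135+.011*np.cos(r),.2898+.011*np.sin(r)
move_ptp([x,y,.12],quat(-92.5)); servo_line([x,y,.045],rate=.15); c=servo_line([x,y,.021],rate=.03,contact_N=4)
print(c,np.round(current_position(),4)); 
W=cloud(capture("top")).reshape(-1,3)
move_gripper(.088); servo_line([x,y,.17],rate=.2); print(current_clock())
move_ptp([.45,0,.25],quat(-100))
c=capture("top");P=cloud(c).reshape(-1,3);P=P[~np.isnan(P[:,0])]
Q=P[(abs(P[:,0]-.514)<.034)&(abs(P[:,1]-.29)<.045)&(P[:,2]>.0625)&(P[:,2]<.1)]
print(len(Q),cv2.minAreaRect((Q[:,:2]*1000).astype(np.float32)),np.percentile(Q[:,2],[5,50,98]))
cv2.imwrite("pics/v8.png",cv2.resize(c["image"][140:310,60:260],None,fx=3.5,fy=3.5,interpolation=3))
print(current_clock())
```

```text
gap 0.0617 30.0
gap 0.06163991113770727 45.7
True [0.5241 0.2892 0.0218]
49.8167
625 ((514.6497802734375, 287.2948913574219), (62.32599639892578, 55.17221450805664), 88.74055480957031) [0.06678053 0.07102313 0.08477463]
51.05
```

View pics/v8.png

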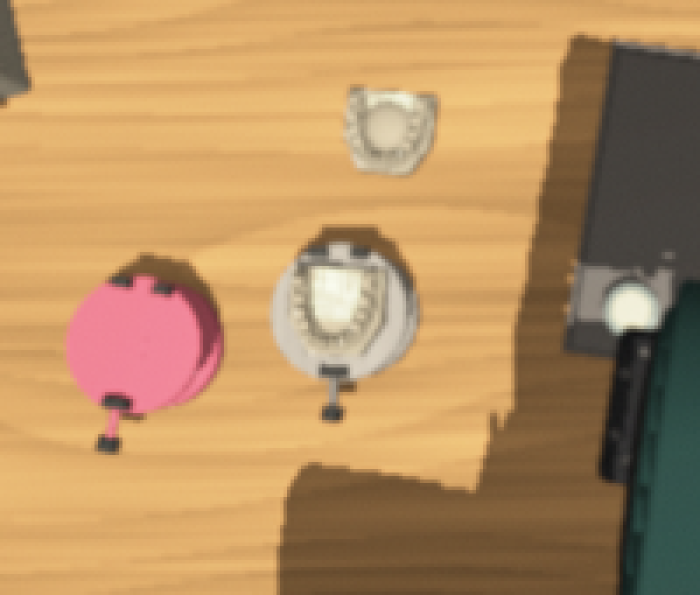

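The cast sits between the grey table's jaws at (335,300), 2.7 mm off centre and square. Now the containers go back.

```bash
cat > e.py <<'E'
import sys
from h import *
k=sys.argv[1]; z={"bottle":.035}.get(k,Z)
pick(DST[k],z-.001); assert current_finger_gap()>.045; place(SRC[k],z); print(k,"t",current_clock())
E
for k in jar bottle can; do python3 e.py $k || break; done
python3 - <<'E'
from h import *
move_ptp([.40,-.25,.3],quat(-100))
def sel(W,x0,x1,y0,y1,z0,z1):
    P=W.reshape(-1,3);P=P[~np.isnan(P[:,0])]
    return P[(P[:,0]>x0)&(P[:,0]<x1)&(P[:,1]>y0)&(P[:,1]<y1)&(P[:,2]>z0)&(P[:,2]<z1)]
c=capture("top"); W=cloud(c)
for n,b in dict(can=(.5,.575,-.04,.06,.08,.095),bottle=(.54,.65,-.12,-.045,.1,.12),jar=(.57,.66,.03,.11,.082,.1),cast=(.48,.548,.245,.335,.0625,.1),upper=(.59,.69,.22,.31,.012,.04),dish=(.49,.535,.075,.12,.01,.04)).items():
    for w in (np.load("top0.npy"),W):
        Q=sel(w,*b); 
        if len(Q): r=cv2.minAreaRect((Q[:,:2]*1000).astype(np.float32)); print(n,len(Q),np.round(r[0],1),np.round(r[1],1),round(r[2],1),"ztop",round(np.percentile(Q[:,2],97),4))
cv2.imwrite("pics/v9.png",cv2.resize(c["image"][120:310,60:460],None,fx=2,fy=2,interpolation=3)); print(current_clock())
E
```

```text
gap 0.0581 F 30.0
contact True [0.6158 0.0692 0.04  ]
jar t 58.9
gap 0.0503 F 30.0
contact True [ 0.5886 -0.0778  0.0346]
bottle t 66.65
gap 0.0558 F 30.0
contact True [0.5407 0.0108 0.04  ]
can t 73.975
can 337 [541.4   9.9] [57.5 37.2] 79.4 ztop 0.0941
can 332 [541.3   9.5] [57.4 37.4] 79.4 ztop 0.0942
bottle 123 [589.1 -77.4] [25.  26.1] 42.9 ztop 0.1121
bottle 124 [589.  -77.3] [24.9 25.9] 43.7 ztop 0.1124
jar 501 [616.3  68.3] [56.7 55.5] 88.8 ztop 0.0916
jar 498 [614.9  67.1] [54.6 53. ] 89.5 ztop 0.0916
cast 623 [514.8 287.5] [62.8 55.2] 89.0 ztop 0.0848
upper 510 [638.4 266.4] [61.9 56.7] 82.2 ztop 0.0299
upper 517 [638.5 265.2] [62.7 57.3] 84.3 ztop 0.03
dish 186 [512.5  96.2] [34.  35.4] 44.0 ztop 0.0302
dish 186 [511.9  95.5] [35.9 33.4] 88.8 ztop 0.0304
75.25
```

View pics/v9.png

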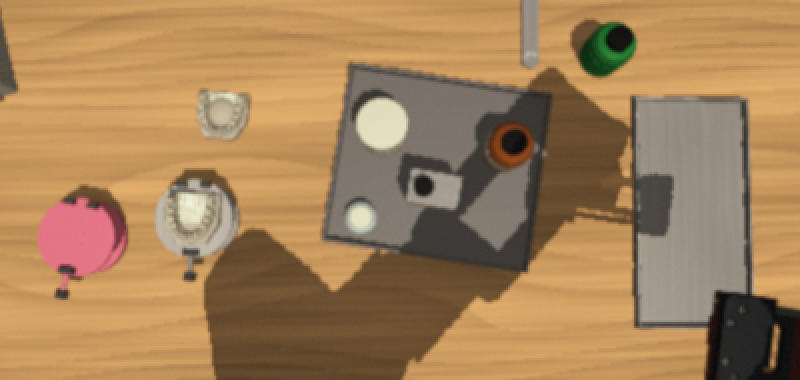

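The containers are back at (380,122), (510,145) and (432,188), all within 2 mm of their start. The cast is seated at (192,212).

```bash
python3 -c "
from bench import *
sleep(0.5); print(close_job())"
```

```text
the job is handed in; nothing more can be done
None
```

The job is handed in at about 76 s: by the last top-camera picture the lower cast sits square on the survey table about 3 mm off centre, and the bottle, jar and can stand upright within 2 mm of where they started; the first try at the cast closed on air, because the fingertips sit about 36 mm above the reported TCP, and the second try worked.

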